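Seat a cocked strut bearing with a drift

TASK

The white strut bearing is sitting crooked in its top mount. Take the brass drift with the yellow handle, feel lightly round the bearing's face with its tip to find where it stands high, and press it down just there, firmly but without forcing it, until the bearing is fully home and level; do not press the low side down further or touch the mount with anything but the drift. Then stand the drift back in its hole in the wooden stand and leave everything else as it is.

Things in the scene. Friction and masses are not known exactly. Their poses are not given: they have to be found in the camera images.
- mount: suspension strut top mount, upside down on a steel holding plate (170 x 170 mm, top 40 mm above the bench) fixed to the bench; dark three-lobed flange, up to 85 mm from the axis, and a black rubber cup, 124 mm across, its rim 70 mm above the bench, with the white bearing in it. Origin: centre of the plate's underside, on the bench; z up is the strut axis
- bearing_centre (a point): point on the strut axis, 80 mm above the bench: the middle of the white bearing's upper face when home (fixed to the mount, does not show the tilt). The bearing is a flat plastic ring, 100 mm outside, 58 mm inside diameter; the middle of its face lies 39 mm from the axis. As a whole it gives on its rubber, about 1 mm per 4 N, and springs back. Over 22 N harms it
- cocked (a joint): the bearing's tilt, rad: 0 home and level against a stop, at the start 0.05 to 0.065 (one side 2 to 3 mm high, the opposite as much low). Which side is high changes and is unrelated to any yaw. It rocks stiffly about its middle: 39 mm out, 10 to 11 N on the high spot (15 N at 45 deg beside it) moves it and it stays; under 8 N nothing shifts; a hard press on the low half cocks it worse
- drift: the brass drift: a straight round tool 167 mm long, about 0.18 kg, with a brass rod 14 mm across that tapers over its last 28 mm to a flat tip 9 mm across, and a yellow handle 22 mm across from 75 to 167 mm above the tip. Origin: centre of the tip; z runs up the tool to the handle. It stands, tip down, in one of the three holes of the stand, its top 177 mm above the bench like its neighbours'
- stand: wooden punch stand fixed to the bench, 60 x 180 x 50 mm (x, y, z), three holes 18 mm across and 40 mm deep in a row along its y, 60 mm apart. Origin: centre of its underside
- stand_hole0 (a point): centre of a hole's mouth on the top of the stand (at y = -60 mm on it), 50 mm above the bench; the hole's floor is 40 mm lower
- stand_hole1 (a point): centre of a hole's mouth on the top of the stand (at y = 0 mm on it), 50 mm above the bench; the hole's floor is 40 mm lower
- stand_hole2 (a point): centre of a hole's mouth on the top of the stand (at y = 60 mm on it), 50 mm above the bench; the hole's floor is 40 mm lower
- centre_nut: hexagon nut, 25 mm across corners, 12 mm tall, lying on a corner of the holding plate. Leave alone
- coil_spring: red suspension coil spring standing upright, 124 mm across, about 200 mm tall. Leave alone
- socket_a: dark impact socket, 30 mm across, 50 mm tall, standing. Leave alone
- socket_b: dark impact socket, 36 mm across, 52 mm tall, standing. Leave alone
- spanner: steel spanner lying flat, 220 mm long. Leave alone
- bump_stop: amber bump stop, 50 mm across, 62 mm tall, standing. Leave alone
- grease_tin: closed blue tin, 72 mm across, 75 mm tall. Leave alone
- punch: steel punch with a black handle, same shape as the drift, standing in another hole of the stand. Leave alone. Origin: its tip, z up
- chisel: dark steel chisel with a red handle, same shape as the drift, standing in another hole of the stand. Leave alone. Origin: its tip, z up

How it is judged:
By the outcome, as a careful person would: the job done as asked, in the order asked, and still so for the second after the job is handed in, with the robot touching nothing.
It also fails if it takes over 72 s, if anything falls off the work surface, if the arm or the gripper's body presses on something with over 40 N, if the wrist force passes 120 N, or if a joint passes its speed limit or range.

ROBOT

A 6-joint arm with a two-finger parallel gripper is mounted at the origin on the work surface. World frame = base frame: x ahead of the robot, y to its left, z up, the work surface at z = 0. Lengths are in m, angles in rad, forces in N, time in s.
With the tool pointing down it reaches from about 0.3 to 0.875 m from the base axis. Payload 6.4 kg.
Tool frame: the origin (TCP) lies midway between the tips of the shut fingers; the grasp point (between the pads) lies 19 mm behind it; x points along the fingers, y is the direction in which the jaws open and shut, and the axes are right-handed (so a half turn about x gives the same grasp; the last joint's range is limited). The gripper opens to 85 mm and grips with 20 to 120 N. Pads are 22 mm wide; open, the fingers measure 114 mm over their backs; the gripper's body (76 mm by 85 mm) begins 54 mm behind the grasp point. The pads swing forward as they close: fully open they stand 13 mm farther back than shut.
Start: joints at [1.07, 0.181, 1.607, -0, 1.354, -0.206], TCP at [0.167, 0.55, 0.231] pointing down, gripper open.
Joint ranges: [-2.99, 2.99], [-0.89, 2.07], [0.3, 2.58], [-1.14, 4.28], [0, 2.63], [-3.12, 3.12]. Speed limits (rad/s): [2.57, 2.57, 3.01, 3.14, 3.14, 3.14].

INTERFACE

Orientations are given as a unit quaternion [w, x, y, z].
In Python, from bench import ctrl gives the robot as it stands.
- The arm moves only by the tool step_arm, never from a script. Its argument "motion" is a list of rows, each a list of 7 numbers: the shift along the tool's x, y, z in mm, then the turn, a rotation vector about the tool's x, y, z in degrees, then the closure in counts, from 0 (fully open) to 255 (shut). In form: [[tx, ty, tz, rx, ry, rz, hand], ...]. A call has 1 to 10 rows; each row is the pose to reach, as a shift and turn from the pose commanded when the call began, along the tool's axes at that moment; what a row does not reach only later rows make up. A row lasts 1/8 s, in which the tool goes at most 62.5 mm and 10.7 degrees, less where a joint would pass 70% of its speed; a pose out of reach is approached as far as the arm can. A call with a gripper value outside its range is refused whole. The fingers move at their own pace and stop on an object; the grip force is fixed at half the most. Time passes only in rows, so rows that repeat a pose let the fingers close. It gives the time, the measured TCP pose, the force and the opening at its end, in the units of the state.
- ctrl.get_obs(): the state, without advancing time (a new reading comes with each control period).
- ctrl.camera(name): name is "scene" or "top"; returns (picture, depth): 400x640x3 uint8, red, green, blue; 400x640 float32, m along the optical axis (not along the pixel's ray), 0 where there is no reading.
- ctrl.camera_info(name): a dict with "fx", "fy", "cx", "cy" (pixels), "T" (4x4, takes a point from camera to world coordinates). Camera axes: x right, y down, z forward; pixel columns grow to the right and rows downward; lengths in m; the calibration is good to about 2 mm. A picture is of the moment at which its call begins. camera_info takes no time and is no camera call.
- ctrl.hand_in(): hands the job in, once; it reports no verdict.
The state is a dict: "time_s": time; "q": joint angles; "dq": joint speeds; "joint_efforts": joint torques, N m; "eef_pos": TCP position; "eef_rot": TCP orientation; "wrist_force": force on the tool from outside, world axes, zero at the start; "torque": the same for the moment, N m; "opening": opening from 0.0 (shut) to 1.0 (fully open).
Only numpy, scipy, OpenCV 4.12 (cv2) and the standard library are available. Lean on these libraries where they do the work, as an engineer would, in place of code of your own. Each camera call takes 0.05 s, during which the arm holds its last target. There are 200 camera calls.

## Working session

There is one attempt and no reset: what is moved stays moved. The work goes in short steps, Python scripts to look and compute and a tool call to move; the robot and the scene stay as the last step left them, time stands still between calls to the robot, and variables do not carry over. Pictures are saved under pics/ and viewed, about 8 in all and at most 12, crops included, and the job is handed in when it is done.

Besides the shell and the picture viewer there is one more tool, called after "Emit:" in YAML: its name, and indented under it one key for each argument. step_arm: Moves the arm, as the interface text tells. Its arguments: {"type":"object","properties":{"motion":{"type":"array","items":{"type":"array","items":{"type":"number"}}}},"required":["motion"]}

```bash
ls; mkdir -p pics; cat > h.py <<'E'
import numpy as np, cv2
from bench import ctrl
def grab(n,fn=None):
    im,d=ctrl.camera(n)
    if fn: cv2.imwrite('pics/'+fn,cv2.cvtColor(im,cv2.COLOR_RGB2BGR))
    return im,d
def cam(n):
    i=ctrl.camera_info(n); return i
def pts(n,d):
    i=cam(n); v,u=np.mgrid[:400,:640]
    P=np.stack([(u-i['cx'])/i['fx']*d,(v-i['cy'])/i['fy']*d,d],-1)
    T=np.array(i['T']); return P@T[:3,:3].T+T[:3,3]
def ray(n,u,v,z):
    i=cam(n);T=np.array(i['T'])
    r=T[:3,:3]@np.array([(u-i['cx'])/i['fx'],(v-i['cy'])/i['fy'],1]);o=T[:3,3]
    return o+r*(z-o[2])/r[2]
E
python3 - <<'E'
from h import *
for n in('scene','top'):
    im,d=grab(n,n+'0.png'); i=cam(n); print(n,i['fx'],i['cx'],i['cy'],np.round(i['T'],3).tolist()); np.savez(n+'0.npz',im=im,d=d)
print(ctrl.get_obs())
a=cv2.imread('pics/scene0.png')
E
```

```text
pics
scene 422.92459861516824 320.0335392556881 199.61862794675557 [[-0.082, 0.7, -0.71, 1.328], [0.997, 0.049, -0.067, 0.045], [-0.012, -0.713, -0.701, 0.808], [0.0, 0.0, 0.0, 1.0]]
top 474.6838097399981 320.23783784008117 192.14437509977498 [[-0.018, -0.982, 0.19, 0.39], [-1.0, 0.015, -0.018, -0.001], [0.015, -0.19, -0.982, 1.126], [0.0, 0.0, 0.0, 1.0]]
{'time_s': 0.1, 'q': array([ 1.06966406e+00,  1.81490019e-01,  1.60786990e+00,  1.04003960e-05,
        1.35378813e+00, -2.06271602e-01]), 'dq': array([ 2.69004168e-04, -3.20782835e-03, -2.51425390e-03,  6.15370591e-05,
       -4.40277660e-04, -1.00863121e-03]), 'joint_efforts': array([ 1.40998378e-03, -4.45884705e+01, -3.52237916e+01, -9.88945135e-05,
        4.10583030e-03,  5.45154262e-05]), 'eef_pos': array([0.16683027, 0.54977004, 0.23047957]), 'eef_rot': array([ 0.69924179,  0.10335787,  0.69962948, -0.10438713]), 'wrist_force': array([-0.51975759, -0.59218327,  0.15909727]), 'torque': array([-0.00550804, -0.00029747,  0.04680912]), 'opening': 1.001474666761687}
```

View pics/scene0.png

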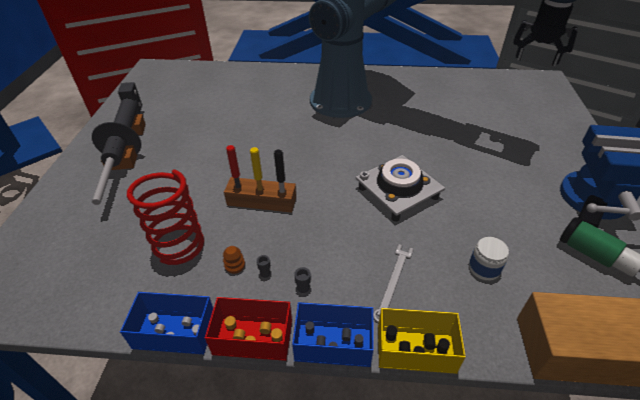

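View pics/top0.png

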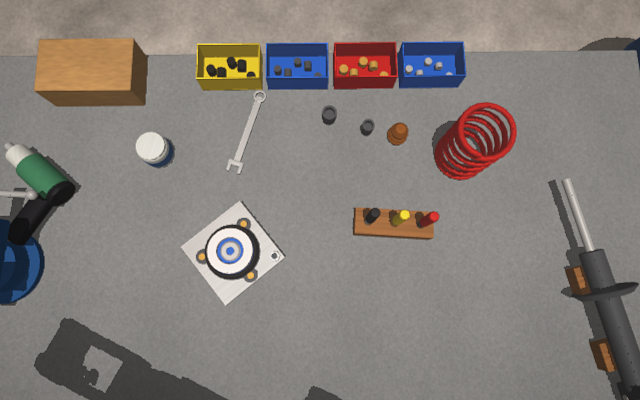

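The drift is the yellow middle tool (scene 256,165; top 403,216). The mount is at top (231,251) and the stand's row runs from (355,222) to (434,225) in the top view. Next I'll measure these.

```bash
python3 - <<'E'
from h import *
for n in('top','scene'):
    z=np.load(n+'0.npz'); im=z['im'];d=z['d'];P=pts(n,d);hsv=cv2.cvtColor(im,cv2.COLOR_RGB2HSV)
    H,S,V=[hsv[...,k].astype(int) for k in range(3)]
    box={'top':(340,450,195,250),'scene':(215,310,140,215)}[n]
    m=np.zeros((400,640),bool); m[box[2]:box[3],box[0]:box[1]]=1
    reg=m&(d>0)
    for name,mm in(('yellow',(H>22)&(H<35)&(S>150)&(V>90)),('red',((H<4)|(H>175))&(S>170)&(V>90)),('black',(V<45)&(P[...,2]>.1))):
        k=reg&mm&(P[...,2]>.085); q=P[k]; top=q[q[:,2]>.165]
        print(n,name,len(q),q.mean(0).round(4),'top',len(top),top.mean(0).round(4) if len(top) else '', q[:,2].max().round(3), 'r by height',[q[(q[:,2]>a)&(q[:,2]<a+.03)].mean(0).round(3).tolist() for a in(.09,.12,.15)])
    k=reg&(abs(P[...,2]-.05)<.004)&(S>80); q=P[k]
    r=cv2.minAreaRect((q[:,:2]*1000).astype(np.float32)); print('stand top',len(q),r)
    # bearing
    g=(V>150)&(S<50)&(d>0)&(abs(P[...,2]-.08)<.008)&(np.hypot(P[...,0]-.33 if 0 else 0,0)<1)
    mb=np.zeros((400,640),bool); 
    b={'top':(170,290,195,310),'scene':(350,450,145,220)}[n]; mb[b[2]:b[3],b[0]:b[1]]=1
    q=P[g&mb]; print('bearing',len(q),q.mean(0).round(4),np.ptp(q,0).round(3))
    (cx,cy),rr=cv2.minEnclosingCircle((q[:,:2]*1000).astype(np.float32)); print('circ',cx,cy,rr)
    A=np.c_[q[:,0]-cx/1000,q[:,1]-cy/1000,np.ones(len(q))]; s,res,_,_=np.linalg.lstsq(A,q[:,2],rcond=None); print('plane',s, 'std',np.std(q[:,2]-A@s),'dir',np.degrees(np.arctan2(s[1],s[0])),'tilt',np.hypot(s[0],s[1]))
E
```

```text
top yellow 157 [ 0.5229 -0.1843  0.1551] top 91 [ 0.5244 -0.1869  0.175 ] 0.181 r by height [[0.521, -0.181, 0.107], [0.522, -0.18, 0.135], [0.524, -0.186, 0.173]]
top red 99 [ 0.5185 -0.246   0.1674] top 81 [ 0.5201 -0.2465  0.1756] 0.18 r by height [[0.512, -0.243, 0.108], [0.511, -0.244, 0.136], [0.52, -0.246, 0.175]]
top black 65 [ 0.5244 -0.122   0.1447] top 17 [ 0.5251 -0.123   0.1743] 0.179 r by height [[0.524, -0.122, 0.108], [0.524, -0.122, 0.133], [0.525, -0.122, 0.167]]
stand top 1452 ((524.852294921875, -188.46591186523438), (179.40757751464844, 60.44993591308594), 85.65083312988281)
bearing 1124 [0.465  0.1805 0.0789] [0.099 0.098 0.014]
circ 465.8092346191406 180.829833984375 49.51203918457031
plane [-0.03465223  0.03227081  0.07893372] std 0.002374334880652021 dir 137.03798489094942 tilt 0.047351686111581054
scene yellow 46 [ 0.5306 -0.1886  0.1749] top 44 [ 0.5304 -0.1887  0.1774] 0.181 r by height [[0.537, -0.185, 0.113], [0.536, -0.191, 0.125], [0.53, -0.189, 0.177]]
scene red 33 [ 0.525  -0.2484  0.1775] top 33 [ 0.525  -0.2484  0.1775] 0.18 r by height [[nan, nan, nan], [nan, nan, nan], [0.525, -0.248, 0.177]]
scene black 221 [ 0.5392 -0.1281  0.1447] top 61 [ 0.5372 -0.1285  0.1743] 0.181 r by height [[0.54, -0.128, 0.11], [0.54, -0.128, 0.135], [0.538, -0.128, 0.168]]
stand top 963 ((527.656005859375, -189.0299530029297), (181.61004638671875, 65.7407455444336), 85.60640716552734)
bearing 527 [0.469  0.1801 0.0804] [0.101 0.096 0.016]
circ 466.9828796386719 179.41546630859375 51.59589385986328
plane [-0.03247996  0.03075219  0.08040601] std 0.0024932250720902166 dir 136.56517244379054 tilt 0.0447285698708664<stdin>:10: RuntimeWarning: Mean of empty slice.
  ret = um.true_divide(
```

```bash
cat >> h.py <<'E'
from scipy.spatial.transform import Rotation as R
def st():
    o=ctrl.get_obs(); q=o['eef_rot']; return o,np.array(o['eef_pos']),R.from_quat([q[1],q[2],q[3],q[0]])
def to(p,jaw=None,pr=True):
    "row to reach TCP p with tool x down and jaw (tool y) along +-jaw"
    o,p0,r0=st(); M=r0.as_matrix(); x=np.array([0,0,-1.])
    y=M[:,1] if jaw is None else np.array([*jaw,0.]); y=y-y@x*x; y/=np.linalg.norm(y)
    if y@M[:,1]<0:y=-y
    T=np.c_[x,y,np.cross(x,y)]
    rv=np.degrees((r0.inv()*R.from_matrix(T)).as_rotvec())
    print('t',o['time_s'],'pos',p0.round(4),'F',np.round(o['wrist_force'],2),'open',round(o['opening'],3),'row',(M.T@(np.array(p)-p0)*1000).round(1).tolist(),rv.round(2).tolist())
E
python3 - <<'E'
from h import *
o,p,r=st(); print(r.as_matrix().round(3))
to([.525,-.188,.24],[.997,-.076])
E
```

```text
[[-0.001  0.291  0.957]
 [-0.001  0.957 -0.291]
 [-1.    -0.002 -0.   ]]
t 0.1 pos [0.1668 0.5498 0.2305] F [-0.52 -0.59  0.16] open 1.001 row [-8.8, -601.9, 557.1] [77.46, 0.04, 0.09]
```

Emit:
step_arm:
  motion:
    - [-9,-602,557,77.5,0,0,80]
    - [-9,-602,557,77.5,0,0,80]
    - [-9,-602,557,77.5,0,0,80]
    - [-9,-602,557,77.5,0,0,80]
    - [-9,-602,557,77.5,0,0,80]
    - [-9,-602,557,77.5,0,0,80]
    - [-9,-602,557,77.5,0,0,80]
    - [-9,-602,557,77.5,0,0,80]
    - [-9,-602,557,77.5,0,0,80]
    - [-9,-602,557,77.5,0,0,80]

```text
time_s: 1.35
eef_pos: [0.4403, -0.0141, 0.2382]
eef_rot: [0.48, 0.519, 0.48, -0.519]
wrist_force: [1.5, 1.1, -0.3]
opening: 0.688
```

```bash
python3 - <<'E'
from h import *
to([.525,-.188,.24],[.997,-.076])
E
```

```text
t 1.35 pos [ 0.4403 -0.0141  0.2382] F [ 1.55  1.07 -0.28] open 0.688 row [-1.8, 97.9, 166.8] [-0.07, -0.01, -0.02]
```

Emit:
step_arm:
  motion:
    - [-2,95,160,0,0,0,80]
    - [-2,95,160,0,0,0,80]
    - [-2,95,160,0,0,0,80]
    - [-2,95,160,0,0,0,80]
    - [-2,95,160,0,0,0,80]

```text
time_s: 1.98
eef_pos: [0.5218, -0.1786, 0.2393]
eef_rot: [-0.48, -0.519, -0.481, 0.519]
wrist_force: [-0.4, 0.5, 0.4]
opening: 0.687
```

```bash
python3 - <<'E'
from h import *
to([.526,-.188,.125],[.997,-.076])
im,d=grab('scene');cv2.imwrite('pics/a.png',cv2.resize(cv2.cvtColor(im[80:230,170:340],cv2.COLOR_RGB2BGR),None,fx=3,fy=3,interpolation=cv2.INTER_CUBIC))
E
```

```text
t 1.975 pos [ 0.5218 -0.1786  0.2393] F [-0.42  0.47  0.4 ] open 0.687 row [114.2, 5.1, 9.2] [-0.07, -0.07, 0.1]
```

View pics/a.png

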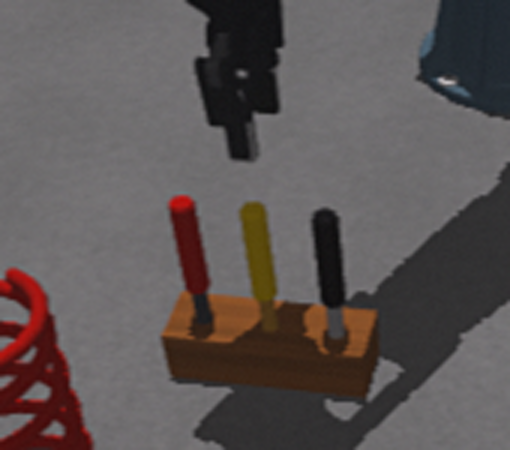

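The open jaws are above the yellow handle and across the row; the neighbours sit outside the fingers. I'll align, then descend and close.

Emit:
step_arm:
  motion:
    - [0,5,9,0,0,0,80]
    - [50,5,9,0,0,0,80]
    - [100,5,9,0,0,0,80]
    - [114,5,9,0,0,0,80]
    - [114,5,9,0,0,0,80]

```text
time_s: 2.65
eef_pos: [0.5267, -0.1879, 0.1263]
eef_rot: [-0.48, -0.519, -0.481, 0.519]
wrist_force: [-0.1, -0.3, 0.6]
opening: 0.685
```

```bash
python3 - <<'E'
from h import *
to([.526,-.188,.125],[.997,-.076])
E
```

```text
t 2.65 pos [ 0.5267 -0.1879  0.1263] F [-0.1  -0.26  0.64] open 0.685 row [1.3, -0.7, 0.1] [0.0, -0.02, 0.04]
```

Emit:
step_arm:
  motion:
    - [0,0,0,0,0,0,255]
    - [0,0,0,0,0,0,255]
    - [0,0,0,0,0,0,255]
    - [0,0,0,0,0,0,255]
    - [0,0,0,0,0,0,255]
    - [0,0,0,0,0,0,255]

```text
time_s: 3.4
eef_pos: [0.5278, -0.189, 0.1284]
eef_rot: [0.482, 0.519, 0.479, -0.519]
wrist_force: [-0.3, 0.3, 5.5]
opening: 0.241
```

```bash
python3 - <<'E'
from h import *
to([.526,-.188,.125],[.997,-.076])
im,d=grab('scene');cv2.imwrite('pics/b.png',cv2.resize(cv2.cvtColor(im[120:230,200:320],cv2.COLOR_RGB2BGR),None,fx=4,fy=4,interpolation=cv2.INTER_CUBIC))
E
```

```text
t 3.4 pos [ 0.5278 -0.189   0.1284] F [-0.32  0.34  5.54] open 0.241 row [3.4, -1.9, -0.8] [-0.03, 0.1, -0.17]
```

View pics/b.png

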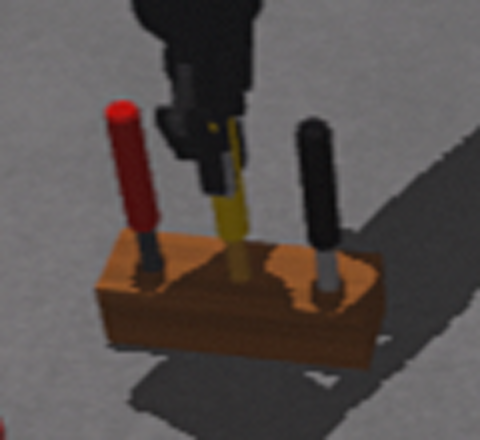

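Gripped: opening 0.241, about 20 mm. The tip was on the hole floor (z 0.010) at TCP z 0.1284, so the tip is 118.4 mm beyond the TCP. I'll lift straight up.

Emit:
step_arm:
  motion:
    - [-20,0,0,0,0,0,255]
    - [-70,0,0,0,0,0,255]
    - [-130,0,0,0,0,0,255]
    - [-190,0,0,0,0,0,255]
    - [-195,0,0,0,0,0,255]
    - [-195,0,0,0,0,0,255]

```text
time_s: 4.2
eef_pos: [0.5266, -0.1881, 0.3214]
eef_rot: [0.481, 0.519, 0.48, -0.519]
wrist_force: [-0.9, -0.3, -3.2]
opening: 0.241
```

```bash
python3 - <<'E'
from h import *
to([.44,.205,.30])
im,d=grab('scene','c0.png');im2,d2=grab('top','c1.png');
a=np.hstack([cv2.resize(x,None,fx=3,fy=3,interpolation=cv2.INTER_CUBIC) for x in(im[60:230,190:310],im2[110:280,340:460])]);cv2.imwrite('pics/c.png',cv2.cvtColor(a,cv2.COLOR_RGB2BGR))
E
```

```text
t 4.2 pos [ 0.5266 -0.1881  0.3214] F [-0.92 -0.26 -3.23] open 0.241 row [21.2, -116.4, -385.4] [-0.0, 0.02, -0.04]
```

View pics/c.png

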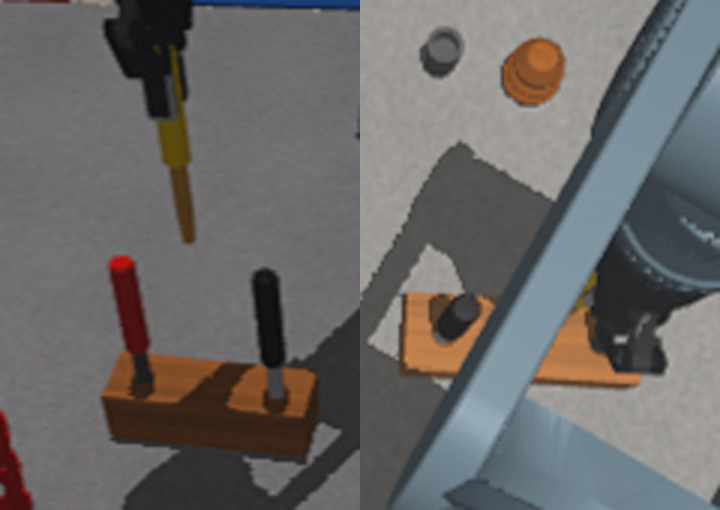

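The drift is held and clear of its hole, with its tip at scene pixel about (253,140). I'll check its lean and compute the row to the mount.

```bash
cat >> h.py <<'E'
def drift_line(show=True):
    "visible drift surface points below the gripper (scene view), relative to the TCP"
    o,p,_=st(); im,d=grab('scene'); P=pts('scene',d); hsv=cv2.cvtColor(im,cv2.COLOR_RGB2HSV)
    k=(d>0)&(np.hypot(P[...,0]-p[0],P[...,1]-p[1])<.03)&(P[...,2]<p[2]-.005)&(P[...,2]>p[2]-.125)&(hsv[...,0]>12)&(hsv[...,0]<36)&(hsv[...,1]>90)
    q=P[k]-p
    for a,b in((-.04,-.01),(-.085,-.055),(-.115,-.09),(-.125,-.105)):
        s=q[(q[:,2]>a)&(q[:,2]<b)]
        if len(s): print(a,len(s),(s.mean(0)*1000).round(1),'min z',(s[:,2].min()*1000).round(1))
    T=np.array(cam('scene')['T']);i=cam('scene')
    v=np.linalg.inv(T)@np.r_[p+[0,0,-.1184],1]; print('tip expected px',i['fx']*v[0]/v[2]+i['cx'],i['fy']*v[1]/v[2]+i['cy'])
E
python3 - <<'E'
from h import *
drift_line()
to([.4365,.206,.321])
E
```

```text
-0.04 105 [  8.    2.  -25.1] min z -39.7
-0.085 57 [  4.3   1.  -70. ] min z -84.0
-0.115 34 [   3.8    1.1 -100.3] min z -114.5
-0.125 11 [   2.8    0.4 -110.5] min z -116.6
tip expected px 253.377350294375 141.16867080437734
t 4.35 pos [ 0.5258 -0.1877  0.3189] F [-0.42  0.09 -1.76] open 0.243 row [-1.0, -119.2, -385.7] [-0.0, -0.1, 0.2]
```

Emit:
step_arm:
  motion:
    - [-2,-119,-386,0,0,0,255]
    - [-2,-119,-386,0,0,0,255]
    - [-2,-119,-386,0,0,0,255]
    - [-2,-119,-386,0,0,0,255]
    - [-2,-119,-386,0,0,0,255]
    - [-2,-119,-386,0,0,0,255]
    - [-2,-119,-386,0,0,0,255]
    - [-2,-119,-386,0,0,0,255]
    - [-2,-119,-386,0,0,0,255]

```text
time_s: 5.48
eef_pos: [0.4373, 0.2052, 0.322]
eef_rot: [-0.48, -0.518, -0.481, 0.519]
wrist_force: [-0.2, -0.3, -1.9]
opening: 0.242
```

```bash
python3 - <<'E'
from h import *
to([.4375,.2066,.215])
E
```

```text
t 5.475 pos [0.4373 0.2052 0.322 ] F [-0.22 -0.27 -1.94] open 0.242 row [107.0, 0.3, -1.5] [0.0, 0.06, 0.11]
```

Emit:
step_arm:
  motion:
    - [30,0,-1,0,0,0,255]
    - [70,0,-1,0,0,0,255]
    - [100,0,-1,0,0,0,255]
    - [107,0,-1,0,0,0,255]
    - [107,0,-1,0,0,0,255]
    - [107,0,-1,0,0,0,255]

```text
time_s: 6.22
eef_pos: [0.4388, 0.2066, 0.2177]
eef_rot: [0.481, 0.52, 0.48, -0.518]
wrist_force: [-0.6, 0.2, -1.1]
opening: 0.239
```

```bash
python3 - <<'E'
from h import *
to([.4375,.2066,.2015])
drift_line()
im,d=grab('scene','d0.png');im2,d2=grab('top','d1.png');
a=np.hstack([cv2.resize(x,None,fx=3,fy=3,interpolation=cv2.INTER_CUBIC) for x in(im[90:230,345:465],im2[190:330,165:285])]);cv2.imwrite('pics/d.png',cv2.cvtColor(a,cv2.COLOR_RGB2BGR))
E
```

```text
t 6.225 pos [0.4388 0.2066 0.2177] F [-0.65  0.25 -1.09] open 0.239 row [16.2, -1.3, 0.1] [0.0, -0.04, -0.14]
-0.04 81 [  8.   -1.9 -25.2] min z -39.4
-0.085 44 [  5.   -1.9 -70. ] min z -85.0
-0.115 23 [   4.3   -1.5 -101.8] min z -113.1
-0.125 8 [   4.1   -0.9 -109.9] min z -113.1
tip expected px 411.66729277687864 158.43574587343744
```

View pics/d.png

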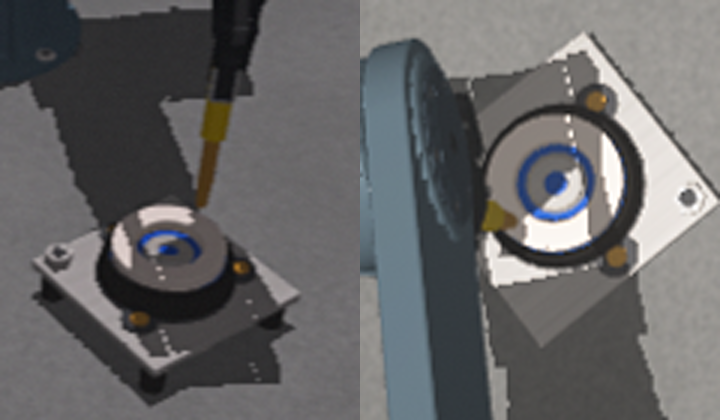

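The tip (scene 412,158; top 218,264) hovers over the ring face on the suspected high side, matching the prediction. I'll feel down gently.

Emit:
step_arm:
  motion:
    - [8,-1,0,0,0,0,255]
    - [12,-1,0,0,0,0,255]
    - [14,-1,0,0,0,0,255]
    - [14,-1,0,0,0,0,255]
    - [14,-1,0,0,0,0,255]

```text
time_s: 7.0
eef_pos: [0.4367, 0.2069, 0.2023]
eef_rot: [0.481, 0.519, 0.48, -0.519]
wrist_force: [-0.2, 1.3, -2.0]
opening: 0.236
```

Emit:
step_arm:
  motion:
    - [1,0,0,0,0,0,255]
    - [1.5,0,0,0,0,0,255]
    - [1.5,0,0,0,0,0,255]

```text
time_s: 7.38
eef_pos: [0.4366, 0.2068, 0.2006]
eef_rot: [-0.48, -0.519, -0.48, 0.519]
wrist_force: [0.9, 0.1, -1.3]
opening: 0.237
```

```bash
python3 - <<'E'
from h import *
to([.4375,.2066,.2015])
for i in range(4):
    grab('top'); o,p,r=st(); print(p.round(4),np.round(o['wrist_force'],2))
E
```

```text
t 7.375 pos [0.4366 0.2068 0.2006] F [ 0.92  0.13 -1.3 ] open 0.237 row [-0.9, 0.9, 0.2] [0.0, 0.0, 0.0]
[0.4367 0.2068 0.2006] [-0.18 -0.43 -2.38]
[0.4367 0.2068 0.2007] [-0.08 -0.52 -0.79]
[0.4367 0.2069 0.2007] [-0.28  0.05 -2.49]
[0.4367 0.2069 0.2007] [-0.63  0.04 -2.18]
```

```bash
cat >> h.py <<'E'
def feel(n=8):
    F=[];Z=[]
    for i in range(n):
        ctrl.camera('top'); o,p,_=st(); F.append(o['wrist_force']);Z.append(p)
    F=np.mean(F,0);Z=np.mean(Z,0); print('t',round(o['time_s'],2),'p',(Z*1000).round(2),'F',F.round(2),'net',round(F[2]+1.9,2),'tipz',round(Z[2]*1000-118.4,2))
    return Z,F
E
```

Emit:
step_arm:
  motion:
    - [0.5,0,0,0,0,0,255]
    - [1,0,0,0,0,0,255]
    - [1,0,0,0,0,0,255]

```text
time_s: 7.95
eef_pos: [0.4367, 0.2069, 0.1998]
eef_rot: [0.481, 0.519, 0.48, -0.519]
wrist_force: [-0.2, -0.1, 0.6]
opening: 0.24
```

```bash
python3 -c "
from h import *
feel()"
```

```text
t 8.35 p [436.71 206.88 199.75] F [-0.36  0.25 -0.55] net 1.35 tipz 81.35
```

Emit:
step_arm:
  motion:
    - [0.5,0,0,0,0,0,255]
    - [1,0,0,0,0,0,255]
    - [1,0,0,0,0,0,255]

```text
time_s: 8.72
eef_pos: [0.4368, 0.2069, 0.1989]
eef_rot: [0.481, 0.519, 0.48, -0.519]
wrist_force: [-0.8, -0.3, 2.4]
opening: 0.238
```

```bash
python3 -c "
from h import *
feel()"
```

```text
t 9.12 p [436.75 206.88 198.8 ] F [-0.82  0.4   2.55] net 4.45 tipz 80.4
```

Contact at TCP z of about 200.0 here. Next I'll feel at ±90° and at the opposite point.

```bash
python3 -c "
from h import *
to([.4926,.2085,.206]);to([.4394,.1515,.206]);to([.4945,.1534,.206]); print(st()[2].as_matrix().round(3))"
```

```text
t 9.125 pos [0.4367 0.2069 0.1988] F [-1.01  0.55  3.2 ] open 0.24 row [-7.2, 55.6, -5.9] [0.0, -0.0, -0.01]
t 9.125 pos [0.4367 0.2069 0.1988] F [-1.01  0.55  3.2 ] open 0.24 row [-7.2, 6.9, 55.0] [0.0, -0.0, -0.01]
t 9.125 pos [0.4367 0.2069 0.1988] F [-1.01  0.55  3.2 ] open 0.24 row [-7.2, 61.7, 48.9] [0.0, -0.0, -0.01]
[[ 0.     0.997 -0.077]
 [ 0.    -0.077 -0.997]
 [-1.     0.    -0.   ]]
```

Emit:
step_arm:
  motion:
    - [-8,0,0,0,0,0,255]
    - [-8,30,-3,0,0,0,255]
    - [-8,55.6,-5.9,0,0,0,255]
    - [-8,55.6,-5.9,0,0,0,255]
    - [-3,55.6,-5.9,0,0,0,255]
    - [0,55.6,-5.9,0,0,0,255]
    - [0.5,55.6,-5.9,0,0,0,255]
    - [0.5,55.6,-5.9,0,0,0,255]

```text
time_s: 10.12
eef_pos: [0.4923, 0.2085, 0.1982]
eef_rot: [-0.481, -0.519, -0.481, 0.519]
wrist_force: [-0.2, -0.9, -1.3]
opening: 0.238
```

```bash
python3 -c "
from h import *
feel()"
```

```text
t 10.53 p [492.54 208.51 198.27] F [-0.42 -0.15 -1.9 ] net -0.0 tipz 79.87
```

Emit:
step_arm:
  motion:
    - [0.5,0,0,0,0,0,255]
    - [1,0,0,0,0,0,255]
    - [1,0,0,0,0,0,255]

```text
time_s: 10.9
eef_pos: [0.4926, 0.2085, 0.1973]
eef_rot: [0.481, 0.519, 0.48, -0.519]
wrist_force: [0.3, -0.0, -0.8]
opening: 0.238
```

```bash
python3 -c "
from h import *
feel()"
```

```text
t 11.3 p [492.64 208.5  197.27] F [-0.44  0.05 -0.2 ] net 1.7 tipz 78.87
```

Emit:
step_arm:
  motion:
    - [-20,0,0,0,0,0,255]
    - [-20,-24,30,0,0,0,255]
    - [-20,-48.6,60.9,0,0,0,255]
    - [-20,-48.6,60.9,0,0,0,255]
    - [-8,-48.6,60.9,0,0,0,255]
    - [-2,-48.6,60.9,0,0,0,255]
    - [-0.5,-48.6,60.9,0,0,0,255]
    - [0,-48.6,60.9,0,0,0,255]
    - [0,-48.6,60.9,0,0,0,255]

```text
time_s: 12.42
eef_pos: [0.4395, 0.1517, 0.1973]
eef_rot: [-0.48, -0.519, -0.481, 0.519]
wrist_force: [-1.0, 0.6, 1.1]
opening: 0.24
```

```bash
python3 -c "
from h import *
feel()"
```

```text
t 12.82 p [439.42 151.56 197.26] F [-1.22  0.39  0.65] net 2.55 tipz 78.86
```

The feel gives contact heights of 200.0 at 137°, 197.7 at 47° and 197.9 at 227°. The high spot is therefore at about 138°, roughly 2.2 mm up, which agrees with the depth plane. I'll press there in small steps.

Emit:
step_arm:
  motion:
    - [-12,0,0,0,0,0,255]
    - [-12,-4,-30,0,0,0,255]
    - [-12,-7,-53.7,0,0,0,255]
    - [-12,-7,-53.7,0,0,0,255]
    - [-5,-7,-53.7,0,0,0,255]
    - [-3,-7,-53.7,0,0,0,255]
    - [-2,-7,-53.7,0,0,0,255]
    - [-1.5,-7,-53.7,0,0,0,255]
    - [-1.5,-7,-53.7,0,0,0,255]

```text
time_s: 13.95
eef_pos: [0.4366, 0.2054, 0.1989]
eef_rot: [-0.481, -0.519, -0.48, 0.519]
wrist_force: [-2.0, -0.6, 2.5]
opening: 0.238
```

```bash
python3 -c "
from h import *
feel()"
```

```text
t 14.35 p [436.62 205.48 198.81] F [-1.25 -0.79  2.3 ] net 4.2 tipz 80.41
```

Emit:
step_arm:
  motion:
    - [0.5,0,0,0,0,0,255]
    - [1,0,0,0,0,0,255]
    - [1.5,0,0,0,0,0,255]
    - [1.5,0,0,0,0,0,255]

```text
time_s: 14.85
eef_pos: [0.4367, 0.2056, 0.1975]
eef_rot: [0.481, 0.519, 0.48, -0.519]
wrist_force: [-2.4, -1.4, 6.0]
opening: 0.242
```

```bash
python3 -c "
from h import *
feel()"
```

```text
t 15.25 p [436.71 205.62 197.55] F [-1.92 -0.89  6.  ] net 7.9 tipz 79.15
```

Emit:
step_arm:
  motion:
    - [0.5,0,0,0,0,0,255]
    - [1,0,0,0,0,0,255]
    - [1,0,0,0,0,0,255]
    - [1,0,0,0,0,0,255]

```text
time_s: 15.75
eef_pos: [0.4368, 0.2057, 0.1969]
eef_rot: [0.481, 0.519, 0.48, -0.519]
wrist_force: [-3.2, -0.9, 8.2]
opening: 0.241
```

```bash
python3 -c "
from h import *
feel(6)"
```

```text
t 16.05 p [436.8  205.69 196.87] F [-2.59 -1.    7.6 ] net 9.5 tipz 78.47
```

Emit:
step_arm:
  motion:
    - [0.5,0,0,0,0,0,255]
    - [1,0,0,0,0,0,255]
    - [1,0,0,0,0,0,255]
    - [1,0,0,0,0,0,255]

```text
time_s: 16.55
eef_pos: [0.4367, 0.2058, 0.196]
eef_rot: [0.481, 0.519, 0.481, -0.519]
wrist_force: [-3.2, -1.1, 9.2]
opening: 0.238
```

```bash
python3 -c "
from h import *
feel(6)"
```

```text
t 16.85 p [436.69 205.78 195.94] F [-3.29 -0.77  8.73] net 10.63 tipz 77.54
```

Emit:
step_arm:
  motion:
    - [0.5,0,0,0,0,0,255]
    - [1,0,0,0,0,0,255]
    - [1,0,0,0,0,0,255]
    - [1,0,0,0,0,0,255]

```text
time_s: 17.35
eef_pos: [0.4365, 0.2059, 0.1949]
eef_rot: [0.48, 0.519, 0.481, -0.519]
wrist_force: [-4.2, -0.9, 9.1]
opening: 0.239
```

```bash
python3 -c "
from h import *
feel(6)"
```

```text
t 17.65 p [436.5  205.88 194.88] F [-3.94 -0.22  9.04] net 10.94 tipz 76.48
```

Emit:
step_arm:
  motion:
    - [0.5,0,0,0,0,0,255]
    - [0.8,0,0,0,0,0,255]
    - [0.8,0,0,0,0,0,255]
    - [0.8,0,0,0,0,0,255]

```text
time_s: 18.15
eef_pos: [0.4365, 0.2059, 0.1942]
eef_rot: [0.48, 0.519, 0.481, -0.519]
wrist_force: [-4.2, -0.3, 10.3]
opening: 0.24
```

```bash
python3 -c "
from h import *
feel(6)"
```

```text
t 18.45 p [436.45 205.94 194.18] F [-3.89 -0.48  9.53] net 11.43 tipz 75.78
```

Emit:
step_arm:
  motion:
    - [0.4,0,0,0,0,0,255]
    - [0.6,0,0,0,0,0,255]
    - [0.6,0,0,0,0,0,255]
    - [0.6,0,0,0,0,0,255]

```text
time_s: 18.95
eef_pos: [0.4365, 0.206, 0.1938]
eef_rot: [0.48, 0.519, 0.481, -0.519]
wrist_force: [-4.8, -0.6, 10.0]
opening: 0.235
```

```bash
python3 -c "
from h import *
feel(6)"
```

```text
t 19.25 p [436.5  205.98 193.76] F [-4.65 -0.13 10.76] net 12.66 tipz 75.36
```

Emit:
step_arm:
  motion:
    - [0.4,0,0,0,0,0,255]
    - [0.6,0,0,0,0,0,255]
    - [0.6,0,0,0,0,0,255]
    - [0.6,0,0,0,0,0,255]

```text
time_s: 19.75
eef_pos: [0.4365, 0.206, 0.1933]
eef_rot: [0.48, 0.519, 0.481, -0.519]
wrist_force: [-5.3, -1.8, 11.8]
opening: 0.239
```

```bash
python3 -c "
from h import *
feel(6)"
```

```text
t 20.05 p [436.54 206.01 193.33] F [-4.67 -0.05 11.96] net 13.86 tipz 74.93
```

Emit:
step_arm:
  motion:
    - [0.4,0,0,0,0,0,255]
    - [0.6,0,0,0,0,0,255]
    - [0.6,0,0,0,0,0,255]
    - [0.6,0,0,0,0,0,255]

```text
time_s: 20.55
eef_pos: [0.4366, 0.2061, 0.1929]
eef_rot: [0.48, 0.519, 0.481, -0.518]
wrist_force: [-5.3, -0.4, 13.8]
opening: 0.245
```

```bash
python3 -c "
from h import *
feel(6)"
```

```text
t 20.85 p [436.6  206.06 192.93] F [-5.29  0.15 13.61] net 15.51 tipz 74.53
```

Emit:
step_arm:
  motion:
    - [-3,0,0,0,0,0,255]
    - [-4,0,0,0,0,0,255]
    - [-4,0,0,0,0,0,255]

```text
time_s: 21.22
eef_pos: [0.4364, 0.2057, 0.1956]
eef_rot: [0.48, 0.519, 0.481, -0.519]
wrist_force: [-1.8, -0.3, 4.7]
opening: 0.238
```

```bash
python3 -c "
from h import *
feel(6)"
```

```text
t 21.52 p [436.37 205.71 195.52] F [-3.1  -0.21  5.1 ] net 7.0 tipz 77.12
```

The force rose again at about 4 N/mm, so the bearing is on the stop. I'll back off and check the level by depth.

Emit:
step_arm:
  motion:
    - [-20,0,0,0,0,0,255]
    - [-70,0,0,0,0,0,255]
    - [-120,0,-60,0,0,0,255]
    - [-120,60,-110,0,0,0,255]
    - [-120,60,-110,0,0,0,255]
    - [-120,60,-110,0,0,0,255]

```text
time_s: 22.28
eef_pos: [0.5055, 0.3114, 0.3139]
eef_rot: [-0.481, -0.518, -0.481, 0.519]
wrist_force: [-0.3, -0.2, -1.4]
opening: 0.241
```

```bash
cat >> h.py <<'E'
def plane(n,im,d):
    P=pts(n,d); hsv=cv2.cvtColor(im,cv2.COLOR_RGB2HSV).astype(int)
    rr=np.hypot(P[...,0]-.466,P[...,1]-.180)
    k=(d>0)&(rr>.032)&(rr<.047)&(abs(P[...,2]-.08)<.008)
    q=P[k]; A=np.c_[q[:,0]-.466,q[:,1]-.180,np.ones(len(q))]; s=np.linalg.lstsq(A,q[:,2],rcond=None)[0]
    r=q[:,2]-A@s; e=np.std(r)/np.sqrt(len(q))/.028
    a=np.degrees(np.arctan2(A[:,1],A[:,0])); h=[((a+180)//90).astype(int)==j for j in range(4)]
    print(n,len(q),'plane',s.round(4),'tilt',np.hypot(s[0],s[1]).round(4),'+-',e.round(4),'dir',np.degrees(np.arctan2(s[1],s[0])).round(0),'n/quad',[int(x.sum()) for x in h])
E
python3 - <<'E'
from h import *
for n in('top','scene'):
    z=np.load(n+'0.npz'); plane(n,z['im'],z['d'])
o,p,r=st();print(p,o['time_s'])
for n in('top','scene','top','scene'):
    im,d=grab(n); plane(n,im,d)
drift_line()
im=grab('scene')[0];im2=grab('top')[0]
a=np.hstack([cv2.resize(x,None,fx=3,fy=3,interpolation=cv2.INTER_CUBIC) for x in(im[50:230,345:475],im2[170:350,165:295])]);cv2.imwrite('pics/e.png',cv2.cvtColor(a,cv2.COLOR_RGB2BGR))
E
```

```text
top 780 plane [-0.0355  0.0336  0.0794] tilt 0.0488 +- 0.0024 dir 137.0 n/quad [200, 189, 192, 199]
scene 357 plane [-0.036   0.0298  0.0811] tilt 0.0468 +- 0.0028 dir 140.0 n/quad [83, 96, 90, 88]
[0.50553944 0.31142143 0.31385455] 22.275
top 776 plane [ 0.0019 -0.0032  0.0794] tilt 0.0037 +- 0.0026 dir -59.0 n/quad [198, 189, 192, 197]
scene 348 plane [ 0.0038 -0.0041  0.0812] tilt 0.0056 +- 0.0028 dir -48.0 n/quad [84, 90, 91, 83]
top 785 plane [ 0.0025 -0.0009  0.0794] tilt 0.0027 +- 0.0024 dir -20.0 n/quad [201, 191, 192, 201]
scene 357 plane [ 0.0062 -0.0073  0.0811] tilt 0.0095 +- 0.0028 dir -50.0 n/quad [85, 97, 88, 87]
-0.04 122 [  7.1  -3.  -24.8] min z -39.8
-0.085 59 [  4.3  -2.4 -70.3] min z -84.9
-0.115 36 [   3.5   -1.9 -101.5] min z -113.9
-0.125 12 [   2.5   -1.6 -110.5] min z -113.9
tip expected px 463.8401464955074 145.575038868917
```

View pics/e.png

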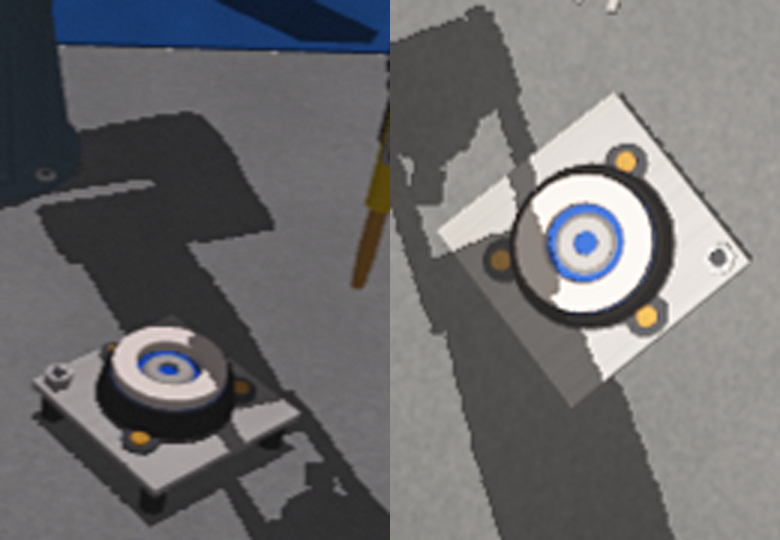

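The bearing now reads level to within measurement error: tilt 0.003–0.009, against 0.047–0.049 before. The nut and mount are unchanged. I'll return the drift to hole 1.

```bash
python3 -c "
from h import *
to([.5263,-.1882,.335],[.997,-.076])"
```

```text
t 22.625 pos [0.5045 0.3101 0.3157] F [-0.53  0.3  -1.31] open 0.243 row [-19.3, 60.2, 495.2] [-0.06, -0.0, -0.01]
```

Emit:
step_arm:
  motion:
    - [-19,60,495,0,0,0,255]
    - [-19,60,495,0,0,0,255]
    - [-19,60,495,0,0,0,255]
    - [-19,60,495,0,0,0,255]
    - [-19,60,495,0,0,0,255]
    - [-19,60,495,0,0,0,255]
    - [-19,60,495,0,0,0,255]
    - [-19,60,495,0,0,0,255]
    - [-19,60,495,0,0,0,255]
    - [-19,60,495,0,0,0,255]

```text
time_s: 23.88
eef_pos: [0.5263, -0.1874, 0.3345]
eef_rot: [0.48, 0.519, 0.48, -0.519]
wrist_force: [0.8, 0.7, -1.9]
opening: 0.242
```

Emit:
step_arm:
  motion:
    - [0,0,0,0,0,0,255]
    - [0,0,0,0,0,0,255]

```text
time_s: 24.12
eef_pos: [0.5269, -0.1861, 0.3348]
eef_rot: [0.481, 0.518, 0.481, -0.518]
wrist_force: [-0.2, 0.1, -2.3]
opening: 0.236
```

```bash
python3 -c "
from h import *
to([.5263,-.1882,.188],[.997,-.076])"
```

```text
t 24.125 pos [ 0.5269 -0.1861  0.3348] F [-0.17  0.07 -2.33] open 0.236 row [146.8, -0.5, 2.1] [0.09, 0.01, -0.02]
```

Go down until the tip is about 15 mm above the mouth (TCP 0.184), then look.

Emit:
step_arm:
  motion:
    - [40,0,2,0,0,0,255]
    - [100,-0.5,2,0,0,0,255]
    - [140,-0.5,2,0,0,0,255]
    - [151,-0.5,2,0,0,0,255]
    - [151,-0.5,2,0,0,0,255]
    - [151,-0.5,2,0,0,0,255]

```text
time_s: 24.88
eef_pos: [0.5275, -0.1901, 0.186]
eef_rot: [0.482, 0.519, 0.479, -0.518]
wrist_force: [-0.7, -0.3, -1.5]
opening: 0.24
```

```bash
python3 - <<'E'
from h import *
to([.5263,-.1882,.128],[.997,-.076])
drift_line()
i=cam('scene');T=np.linalg.inv(np.array(i['T']))
for p in([.5263,-.1882,.05],[.5263,-.1882,.0656]):
    v=T@np.r_[p,1]; print(i['fx']*v[0]/v[2]+i['cx'],i['fy']*v[1]/v[2]+i['cy'])
im=grab('scene')[0]
cv2.imwrite('pics/f.png',cv2.resize(cv2.cvtColor(im[130:220,210:310],cv2.COLOR_RGB2BGR),None,fx=6,fy=6,interpolation=cv2.INTER_CUBIC))
E
```

```text
t 24.875 pos [ 0.5275 -0.1901  0.186 ] F [-0.69 -0.25 -1.48] open 0.24 row [58.0, -1.6, -1.9] [-0.01, 0.11, -0.21]
-0.04 76 [  7.9   1.7 -24.5] min z -39.7
-0.085 40 [  5.1   1.2 -69.6] min z -83.6
-0.115 27 [   4.3    1.2 -102.3] min z -114.4
-0.125 13 [   3.8    1.4 -109.8] min z -116.0
tip expected px 258.56817277723485 182.85813222181983
260.1198161468156 187.52446817156678
259.4571457721419 183.14798985793698
```

View pics/f.png

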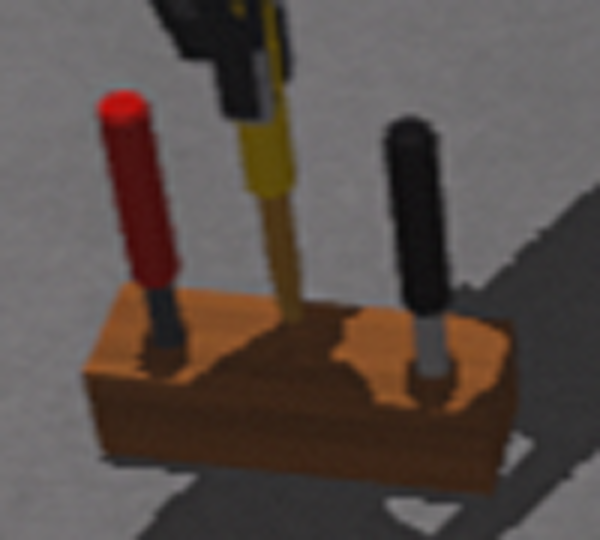

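The tip (crop 290,320 → px 258,183) is just above hole 1, whose predicted centre is px (260,187.5). That agrees with where the rod stood originally (px 259.5,190 at the front of the rod). Read the settled pose before lowering.

```bash
python3 -c "
from h import *
to([.527,-.1886,.128],[.997,-.076])"
```

```text
t 24.975 pos [ 0.5272 -0.1901  0.1857] F [-0.12 -0.01 -1.87] open 0.244 row [57.7, -0.5, -1.6] [-0.02, 0.1, -0.19]
```

Emit:
step_arm:
  motion:
    - [0,-0.5,-1.5,0,0,0,255]
    - [0,-0.5,-1.5,0,0,0,255]
    - [10,-0.5,-1.5,0,0,0,255]
    - [20,-0.5,-1.5,0,0,0,255]
    - [20,-0.5,-1.5,0,0,0,255]

```text
time_s: 25.6
eef_pos: [0.5247, -0.1874, 0.1618]
eef_rot: [-0.479, -0.519, -0.481, 0.519]
wrist_force: [-0.4, -0.7, -1.3]
opening: 0.241
```

```bash
python3 -c "
from h import *
feel(4);to([.527,-.1886,.129],[.997,-.076])"
```

```text
t 25.8 p [ 525.56 -187.87  163.22] F [-0.02 -0.3  -1.88] net 0.02 tipz 44.82
t 25.8 pos [ 0.5259 -0.188   0.1637] F [ 0.06 -0.78 -1.94] open 0.242 row [34.7, 1.2, 0.5] [-0.03, 0.01, -0.02]
```

Emit:
step_arm:
  motion:
    - [5,1,0,0,0,0,255]
    - [12,1,0,0,0,0,255]
    - [20,1,0,0,0,0,255]
    - [26,1,0,0,0,0,255]
    - [30,1,0,0,0,0,255]
    - [32,1,0,0,0,0,255]
    - [32,1,0,0,0,0,255]

```text
time_s: 26.68
eef_pos: [0.5267, -0.188, 0.1315]
eef_rot: [-0.48, -0.519, -0.48, 0.519]
wrist_force: [1.4, 0.1, -2.1]
opening: 0.24
```

```bash
python3 -c "
from h import *
feel(5);to([.527,-.1886,.129],[.997,-.076])"
```

```text
t 26.93 p [ 526.84 -188.1   131.79] F [ 0.11  0.04 -2.01] net -0.11 tipz 13.39
t 26.925 pos [ 0.5268 -0.1881  0.1318] F [-0.03 -0.02 -1.81] open 0.241 row [2.8, 0.2, 0.5] [-0.03, 0.01, -0.02]
```

Emit:
step_arm:
  motion:
    - [1.5,0,0.5,0,0,0,255]
    - [3,0,0.5,0,0,0,255]
    - [3,0,0.5,0,0,0,255]

```text
time_s: 27.3
eef_pos: [0.5266, -0.1885, 0.1285]
eef_rot: [-0.48, -0.519, -0.481, 0.519]
wrist_force: [1.1, -0.3, -1.9]
opening: 0.236
```

```bash
python3 -c "
from h import *
feel(5)"
```

```text
t 27.55 p [ 526.6  -188.48  128.48] F [-0.19 -0.13 -1.98] net -0.08 tipz 10.08
```

Emit:
step_arm:
  motion:
    - [0.7,0,0,0,0,0,255]
    - [0.7,0,0,0,0,0,255]

```text
time_s: 27.8
eef_pos: [0.5268, -0.1886, 0.1284]
eef_rot: [0.481, 0.519, 0.48, -0.519]
wrist_force: [-1.3, 0.0, 3.7]
opening: 0.243
```

```bash
python3 -c "
from h import *
feel(5)"
```

```text
t 28.05 p [ 526.84 -188.65  128.36] F [-1.63  0.7   4.67] net 6.57 tipz 9.96
```

On the floor at exactly the same height as before, so there was no slip in the grip. Release and lift.

Emit:
step_arm:
  motion:
    - [-0.5,0,0,0,0,0,200]
    - [-0.5,0,0,0,0,0,120]
    - [-0.5,0,0,0,0,0,80]
    - [-0.5,0,0,0,0,0,80]
    - [-0.5,0,0,0,0,0,80]

```text
time_s: 28.68
eef_pos: [0.5266, -0.1885, 0.1282]
eef_rot: [-0.48, -0.519, -0.481, 0.519]
wrist_force: [0.1, 0.4, 0.2]
opening: 0.688
```

Emit:
step_arm:
  motion:
    - [-20,0,0,0,0,0,80]
    - [-60,0,0,0,0,0,80]
    - [-110,0,0,0,0,0,80]
    - [-160,0,0,0,0,0,80]
    - [-170,-100,0,0,0,0,80]
    - [-170,-130,0,0,0,0,80]
    - [-170,-130,0,0,0,0,80]
    - [-170,-130,0,0,0,0,80]

```text
time_s: 29.68
eef_pos: [0.3973, -0.1789, 0.299]
eef_rot: [0.481, 0.519, 0.48, -0.519]
wrist_force: [0.1, -0.1, 0.3]
opening: 0.687
```

```bash
python3 - <<'E'
from h import *
o,p,_=st();print(p,o['time_s'],o['opening'],o['dq'].round(3))
for n in('top','scene','top','scene'):
    im,d=grab(n); plane(n,im,d)
im=grab('scene')[0]
cv2.imwrite('pics/g.png',cv2.resize(cv2.cvtColor(im[100:300,100:500],cv2.COLOR_RGB2BGR),None,fx=2,fy=2,interpolation=cv2.INTER_CUBIC))
E
```

```text
[ 0.39728266 -0.17891268  0.29898695] 29.675 0.687031123915113 [ 0.014  0.038 -0.03  -0.001 -0.002  0.003]
top 779 plane [ 0.0051 -0.0034  0.0794] tilt 0.0062 +- 0.0024 dir -34.0 n/quad [200, 191, 187, 201]
scene 349 plane [0.0006 0.0009 0.0813] tilt 0.0011 +- 0.0028 dir 56.0 n/quad [84, 91, 95, 79]
top 787 plane [0.0062 0.0003 0.0796] tilt 0.0063 +- 0.0024 dir 3.0 n/quad [202, 190, 194, 201]
scene 362 plane [ 0.0024 -0.0012  0.0811] tilt 0.0027 +- 0.0031 dir -27.0 n/quad [86, 95, 90, 91]
```

View pics/g.png

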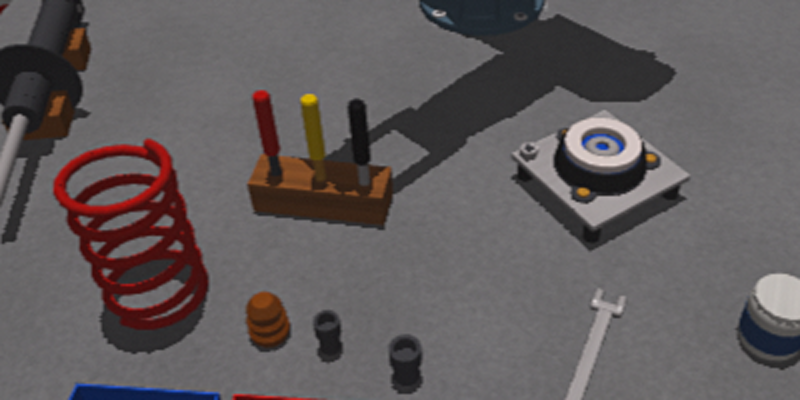

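The drift stands in the middle hole (crop 314,140), level with its neighbours. The bearing is level and everything else is untouched, so I'll hand in.

```bash
python3 -c "
from h import *
print(ctrl.hand_in())"
```

```text
the job is handed in; nothing more can be done
None
```

The bearing is pressed home and level, the drift is back in the middle hole of the stand, and I handed the job in at about 30 s.

- **Finding the high side:** I felt the bearing face lightly with the drift at three spots, at under 5 N. The high side was at about 138°, roughly 2.2 mm up, which agreed with the tilt seen in both cameras. I did not feel the low side.
- **Pressing:** I pressed only at the high spot. The bearing began to move at about 10 to 11 N, and the force then rose steeply once it met the stop. The peak was about 15.5 N, below the 22 N limit.
- **Level check:** In the last pictures the tilt reads 0.001 to 0.006 rad, with an error of about 0.003, compared with 0.047 to 0.049 at the start. One earlier reading after pressing showed 0.0095 rad, slightly the other way. I put that down to camera noise, since the bearing is against its stop.
- **Drift:** It reached the hole floor at the same height it was lifted from, so it had not slipped in the grip. It stands level with its neighbours.
- **Everything else:** The other objects in view look unmoved, and the open gripper is well clear of everything.

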